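Fetch the mould insert from behind the parts on the set-up board

TASK

On the set-up board three parts (steel guide pillar, brass bush, copper electrode) stand in front of the aluminium mould insert: move all three into the blue tray, standing upright, then lift the insert out and lay it fully down in the pocket of the steel mould plate, flat on the pocket's floor. Only after that put the three parts back upright, each centred on the very ring of the board where it stood at the start. Let none of the three parts fall over, and leave the green tin where it stands.

Things in the scene. Friction and masses are not known exactly. Their poses are not given: they have to be found in the camera images.
- pillar_center (a point): Guide pillar, loose, bright steel with a black band: foot flange 34 mm in diameter and 12 mm high, above it a plain shaft 26 mm in diameter; 90 mm tall, about 0.36 kg. The point is on its axis half-way up (45 mm above its underside); z points up along the axis. Stands at the start on one of the board's three rings.
- bush_center (a point): Guide bush, loose, brass, with a black bore on top: foot flange 34 mm in diameter and 12 mm high, above it a cylinder 30 mm in diameter; 80 mm tall, about 0.3 kg. The point is on its axis half-way up (40 mm above its underside); z points up along the axis. Stands at the start on one of the board's three rings.
- electrode_center (a point): Electrode, loose: square copper block 28 x 28 mm, 58 mm high, on an orange square foot 34 x 34 mm, 22 mm high; 80 mm tall in all, about 0.4 kg. The point is on its upright axis half-way up (40 mm above its underside); x and y are square to its sides, z up. Stands at the start on one of the board's three rings, its sides within 0.1 rad of the board's.
- insert_center (a point): Mould insert, loose: plain aluminium bar 30 mm (its x) by 120 mm (its y), 45 mm high, with two round bosses 18 mm in diameter and 8 mm high on top, 42 mm either side of the middle along y; about 0.42 kg. The point is the centre of the bar, 22.5 mm above its underside; z up. At the start it lies on the board behind the three parts, about 8 mm from them, long side along the board's y.
- board: Set-up board, fixed: light wooden plate 140 mm (x) by 240 mm (y), upper face 8 mm above the table, with a yellow edge strip 5 mm wide that stands 6 mm proud of it. Origin at the centre of its underside. Three black painted rings (flat discs 46 mm in diameter) mark the parts' places, at x = -35 mm, y = -66, 0 and +66 mm in the board's frame; the insert lies behind them at about x = +5 mm. Which part stands on which ring varies.
- tray: Blue open tray, fixed, for parking the parts: outside 220 mm (its x) by 130 mm (its y) and 30 mm high, walls 4 mm, floor 4 mm thick. Origin at the centre of its underside. To the left or to the right of the board.
- mould: Steel mould plate, fixed: 200 mm (its x) by 120 mm (its y), 27 mm high. Its rectangular pocket is 136 mm long (x) by 46 mm wide (y), 12 mm deep, in the middle. Origin at the centre of its underside. On the other side of the board from the tray.
- pocket (a point): Centre of the floor of the mould plate's pocket, 12 mm below the plate's upper face. x runs along the pocket's length, y across it, z up. The insert goes in with its 120 mm side along x, either way round.
- tin_mid (a point): Tin with a white top and a green label, loose, 60 mm in diameter, 100 mm tall, on the table behind the board: not part of the job. The point is on its axis half-way up.
There are look-alikes about, which are no part of the job. Of the things that look like the part that bears pillar_center, the smallest one is meant.

How it is judged:
By the outcome, as a careful person would: the job done as asked, in the order asked, and still so for the second after the job is handed in, with the robot touching nothing.
It also fails if it takes over 138 s, if anything falls off the work surface, if the arm or the gripper's body presses on something with over 40 N, if the wrist force passes 120 N, or if a joint passes its speed limit or range.

ROBOT

A 6-joint arm with a two-finger parallel gripper is mounted at the origin on the work surface. World frame = base frame: x ahead of the robot, y to its left, z up, the work surface at z = 0. Lengths are in m, angles in rad, forces in N, time in s.
With the tool pointing down it reaches from about 0.35 to 0.775 m from the base axis. Payload 7.3 kg.
Tool frame: the origin (TCP) lies at the very end of the fingers, on their centre line; the grasp point (between the pads) lies 19 mm behind it (robot.hold_point_z is the distance from the TCP to the grasp point, in m); z points along the fingers, y is the direction in which the jaws open and shut (so a half turn about z gives the same grasp; the last joint's range is limited). The gripper opens to 92 mm and grips with 3 to 60 N. Pads are 19 mm wide; open, the fingers measure 130 mm over their backs; the gripper's body (75 mm by 190 mm) begins 47 mm behind the grasp point.
Start: joints at [-1.461, 0.342, 1.524, -0, 1.275, -0.146], TCP at [0.133, -0.508, 0.227] pointing down, gripper open.
Joint ranges: [-2.53, 2.53], [-0.77, 2.02], [0.04, 2.7], [-1, 4.14], [0.28, 2.66], [-3.11, 3.11]. Speed limits (rad/s): [2.57, 2.57, 3.14, 3.14, 3.14, 3.14].

INTERFACE

Orientations are given as [roll, pitch, yaw] about the fixed x, y, z axes, in that order (R = Rz(yaw) Ry(pitch) Rx(roll)).
In Python, from cell import monitor, viewer, robot gives the robot as it stands.
- The arm moves only by the tool move_arm, never from a script. Its argument "deltas" is a list of rows, each an object of numbers: "x", "y", "z": the shift along the tool's x, y, z in m; "wx", "wy", "wz": the turn, a rotation vector about the tool's x, y, z in degrees; "hand": the opening, from 0 (shut) to 1 (fully open). In form: [{"x": .., "y": .., "z": .., "wx": .., "wy": .., "wz": .., "hand": ..}, ...]. A call has 1 to 8 rows; each row is the pose to reach, as a shift and turn from the pose commanded when the call began, along the tool's axes at that moment; what a row does not reach only later rows make up. A row lasts 1/8 s, in which the tool goes at most 62.5 mm and 10.7 degrees, less where a joint would pass 70% of its speed; a pose out of reach is approached as far as the arm can. A call with a gripper value outside its range is refused whole. The fingers move at their own pace and stop on an object; "grip_force" is the grip in N (left out, the last holds). Time passes only in rows, so rows that repeat a pose let the fingers close. It gives the time, the measured TCP pose, the force and the opening at its end, in the units of the state.
- monitor.observe(): the state, without advancing time (a new reading comes with each control period).
- viewer.read_camera(name): name is "scene" or "top" or "wrist"; returns the picture (400x640x3 uint8, red, green, blue); there is no depth.
- viewer.camera_params(name): a dict with "camera_matrix" (3x3 intrinsics, pixels), "R" (3x3) and "t" (3): a world point X has camera coordinates R X + t. Camera axes: x right, y down, z forward; pixel columns grow to the right and rows downward; lengths in m; the calibration is good to about 2 mm. A picture is of the moment at which its call begins: read the wrist's pose just before it. camera_params takes no time and is no camera call; for the wrist camera it gives the pose at the moment of the call.
- robot.hand_in(): hands the job in, once; it reports no verdict.
The state is a dict: "time": time; "qpos": joint angles; "qvel": joint speeds; "joint_efforts": joint torques, N m; "tool_pos": TCP position; "tool_rot": TCP orientation; "contact_force": force on the tool from outside, world axes, zero at the start; "torque": the same for the moment, N m; "opening": finger opening in m.
Only numpy, scipy, OpenCV 4.12 (cv2) and the standard library are available. Lean on these libraries where they do the work, as an engineer would, in place of code of your own. Each camera call takes 0.05 s, during which the arm holds its last target. There are 200 camera calls.

## Working session

There is one attempt and no reset: what is moved stays moved. The work goes in short steps, Python scripts to look and compute and a tool call to move; the robot and the scene stay as the last step left them, time stands still between calls to the robot, and variables do not carry over. Pictures are saved under pics/ and viewed, about 12 in all and at most 16, crops included, and the job is handed in when it is done.

Besides the shell and the picture viewer there is one more tool, called after "Emit:" as name(argument=value, ...) on one line, values as JSON. move_arm: Moves the arm, as the interface text tells. Its arguments: {"type":"object","properties":{"deltas":{"type":"array","items":{"type":"object","properties":{"x":{"type":"number"},"y":{"type":"number"},"z":{"type":"number"},"wx":{"type":"number"},"wy":{"type":"number"},"wz":{"type":"number"},"hand":{"type":"number"}}}},"grip_force":{"type":"number"}},"required":["deltas"]}

```bash
mkdir -p pics; ls
python3 - <<'E'
from cell import monitor, viewer, robot
import cv2
s=monitor.observe(); print({k:s[k] for k in('time','tool_pos','tool_rot','opening','contact_force')}, robot.hold_point_z)
for n in('top','scene'):
    p=viewer.camera_params(n); print(n,p)
    cv2.imwrite(f'pics/{n}0.png',viewer.read_camera(n)[:,:,::-1])
E
```

```text
pics
{'time': 0.0, 'tool_pos': array([ 0.1327959 , -0.50750794,  0.22603675]), 'tool_rot': array([-3.14005425e+00, -2.36385905e-04,  2.55770880e-01]), 'opening': 0.09205528012202688, 'contact_force': array([-0.16454668, -0.58319587,  0.19208127])} 0.0188
top {'camera_matrix': array([[462.85006262,   0.        , 324.4686984 ],
       [  0.        , 462.85006262, 200.17847705],
       [  0.        ,   0.        ,   1.        ]]), 'R': array([[-0.02470421, -0.99924441, -0.03000522],
       [-0.99054424,  0.02851876, -0.13419685],
       [ 0.13495116,  0.02640627, -0.99050032]]), 't': array([0.03620893, 0.59395576, 1.09276348])}
scene {'camera_matrix': array([[451.29033097,   0.        , 323.81260345],
       [  0.        , 451.29033097, 198.51059862],
       [  0.        ,   0.        ,   1.        ]]), 'R': array([[-0.34694155,  0.9377104 ,  0.01818697],
       [ 0.72630503,  0.28089181, -0.62736018],
       [-0.59339073, -0.20444802, -0.77851682]]), 't': array([ 0.19639432, -0.38546778,  1.32094304])}
```

View pics/top0.png

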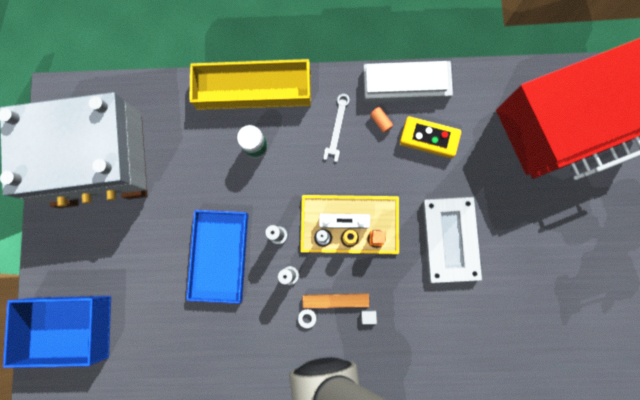

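View pics/scene0.png

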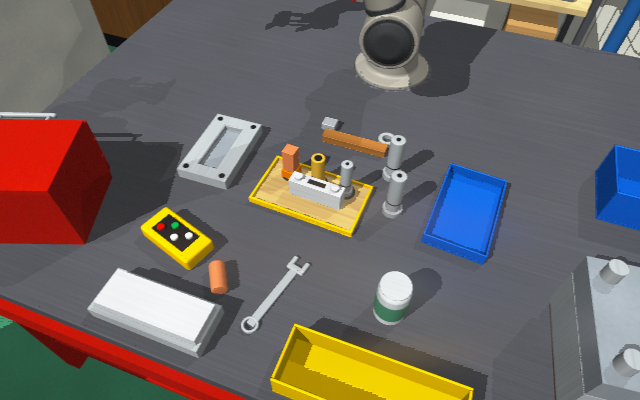

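The top view shows the tray at (217,256), with the mould at (452,240) on the other side of the board at (350,225). On the board the pillar is at (322,237), the bush at (350,237), the electrode at (377,237), and the insert is behind them. Two taller look-alike pillars stand at (276,234) and (289,275), and the tin is at (250,140).

```bash
cat > h.py <<'E'
import numpy as np, cv2
from cell import monitor, viewer, robot
def ray(p,uv,z):
    R,t,K=p['R'],p['t'],p['camera_matrix']
    d=R.T@np.linalg.inv(K)@np.array([uv[0],uv[1],1.]); c=-R.T@t
    return (c+d*(z-c[2])/d[2])[:2]
def proj(p,X):
    X=np.atleast_2d(X); c=X@p['R'].T+p['t']; q=c@p['camera_matrix'].T
    return q[:,:2]/q[:,2:]
def st():
    s=monitor.observe(); print(round(s['time'],2),s['tool_pos'].round(4),s['tool_rot'].round(4),'op',round(s['opening'],4),'F',np.round(s['contact_force'],1)); return s
def delta(goal,yaw=None):
    "shift in tool axes to world goal (TCP), and yaw turn about tool z in deg"
    from scipy.spatial.transform import Rotation as Ro
    s=monitor.observe(); R=Ro.from_euler('xyz',s['tool_rot'])
    d=R.inv().apply(np.array(goal)-s['tool_pos'])
    w=(R.inv()*Ro.from_euler('xyz',[np.pi,0,s['tool_rot'][2] if yaw is None else yaw])).as_rotvec(degrees=True)
    print('delta mm',(d*1000).round(1),'turn deg',w.round(2))
E
python3 - <<'E'
from h import *
p=viewer.camera_params('top'); im=cv2.imread('pics/top0.png')
hsv=cv2.cvtColor(im,cv2.COLOR_BGR2HSV)
def rect(m,z,name,roi):
    M=np.zeros_like(m); x0,y0,x1,y1=roi; M[y0:y1,x0:x1]=m[y0:y1,x0:x1]
    pts=cv2.findNonZero(M).reshape(-1,2)
    W=np.array([ray(p,q,z) for q in pts]); hull=W.astype(np.float32)*1000
    r=cv2.minAreaRect(hull); print(name,np.round(r[0],1),np.round(r[1],1),round(r[2],2))
rect(cv2.inRange(hsv,(100,120,60),(130,255,255)),.03,'tray',(170,200,260,310))
rect(cv2.inRange(hsv,(18,140,120),(35,255,255)),.014,'board',(290,185,410,265))
rect(cv2.inRange(hsv,(0,0,140),(180,60,255)),.027,'mould',(415,190,490,290))
for n,uv,z in(('pillar',(322,237),.098),('bush',(350,237),.088),('elec',(377,237),.088),('insert',(344,220),.053),('fakeA',(276,233),.11),('fakeB',(289,273),.11),('tin',(251,138),.1)): print(n,ray(p,uv,z).round(3))
cv2.imwrite('pics/top0c.png',cv2.resize(im[180:340,180:490],None,fx=2.5,fy=2.5,interpolation=cv2.INTER_CUBIC))
print(viewer.camera_params('wrist'))
delta([.41,-.04,.34],0)
E
```

```text
tray [466.6 287.2] [138.3 223.7] 85.8
board [537.  -38.6] [242.4 143.2] 87.43
mould [ 492.5 -298.8] [206.9 146. ] 1.37
pillar [0.502 0.027]
bush [ 0.501 -0.038]
elec [ 0.499 -0.1  ]
insert [ 0.544 -0.026]
fakeA [0.513 0.131]
fakeB [0.422 0.103]
tin [0.741 0.189]
{'camera_matrix': array([[279.04397563,   0.        , 321.62779125],
       [  0.        , 279.04397563, 194.4287768 ],
       [  0.        ,   0.        ,   1.        ]]), 'R': array([[ 0.2532151 , -0.96740838, -0.00177061],
       [-0.92072582, -0.24155702,  0.30645419],
       [-0.29689406, -0.07596858, -0.95188376]]), 't': array([-0.52473922, -0.03855339,  0.3924744 ])}
delta mm [ 386.5 -382.4 -113.3] turn deg [-0.08 -0.   14.66]
```

View pics/top0c.png

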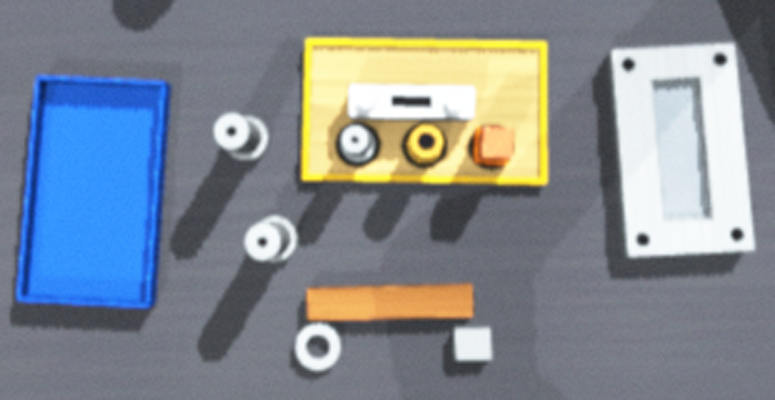

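The crop confirms the layout: the electrode is on the −y ring, the bush in the middle and the small pillar on the +y ring. Next I'll take one overview with the wrist camera.

Emit:
move_arm(deltas=[{"x":0.0,"y":0,"z":-0.03},{"x":0.457,"y":-0.374,"z":-0.023,"wz":14.66},{"x":0.457,"y":-0.374,"z":-0.023,"wz":14.66},{"x":0.457,"y":-0.374,"z":-0.023,"wz":14.66},{"x":0.457,"y":-0.374,"z":-0.023,"wz":14.66},{"x":0.457,"y":-0.374,"z":-0.023,"wz":14.66},{"x":0.457,"y":-0.374,"z":-0.023,"wz":14.66},{"x":0.457,"y":-0.374,"z":-0.023,"wz":14.66}])

```text
schema error: expected keys x, y, z, wx, wy, wz, hand
```

Emit:
move_arm(deltas=[{"x":0},{"x":0},{"x":0}])

```text
schema error: expected keys x, y, z, wx, wy, wz, hand
```

Emit:
move_arm(deltas=[{"x":0.457,"y":-0.374,"z":-0.023,"wx":0,"wy":0,"wz":14.66,"hand":1},{"x":0.457,"y":-0.374,"z":-0.023,"wx":0,"wy":0,"wz":14.66,"hand":1},{"x":0.457,"y":-0.374,"z":-0.023,"wx":0,"wy":0,"wz":14.66,"hand":1},{"x":0.457,"y":-0.374,"z":-0.023,"wx":0,"wy":0,"wz":14.66,"hand":1},{"x":0.457,"y":-0.374,"z":-0.023,"wx":0,"wy":0,"wz":14.66,"hand":1},{"x":0.457,"y":-0.374,"z":-0.023,"wx":0,"wy":0,"wz":14.66,"hand":1},{"x":0.457,"y":-0.374,"z":-0.023,"wx":0,"wy":0,"wz":14.66,"hand":1},{"x":0.457,"y":-0.374,"z":-0.023,"wx":0,"wy":0,"wz":14.66,"hand":1}])

```text
time: 1.1
tool_pos: [0.4276, -0.1022, 0.2462]
tool_rot: [3.141, -0.0, -0.0]
contact_force: [1.0, -0.5, -0.5]
opening: 0.0919
```

Emit:
move_arm(deltas=[{"x":0.052,"y":-0.072,"z":0,"wx":0,"wy":0,"wz":0,"hand":1},{"x":0.052,"y":-0.072,"z":0,"wx":0,"wy":0,"wz":0,"hand":1},{"x":0.052,"y":-0.072,"z":0,"wx":0,"wy":0,"wz":0,"hand":1},{"x":0.052,"y":-0.072,"z":0,"wx":0,"wy":0,"wz":0,"hand":1}])

```text
time: 1.6
tool_pos: [0.4782, -0.0327, 0.2458]
tool_rot: [3.141, 0.001, -0.0]
contact_force: [0.1, 0.4, 1.2]
opening: 0.0917
```

Run:
```python
from h import *
import pickle
st(); p=viewer.camera_params('wrist'); im=viewer.read_camera('wrist')[:,:,::-1]
pickle.dump(p,open('pics/w1.pkl','wb')); cv2.imwrite('pics/w1.png',im)
# overlay current model guesses, upscaled crop later
```

```text
1.6 [ 0.4782 -0.0327  0.2458] [ 3.1413e+00  1.1000e-03 -2.0000e-04] op 0.0917 F [0.1 0.4 1.2]
```

View pics/w1.png

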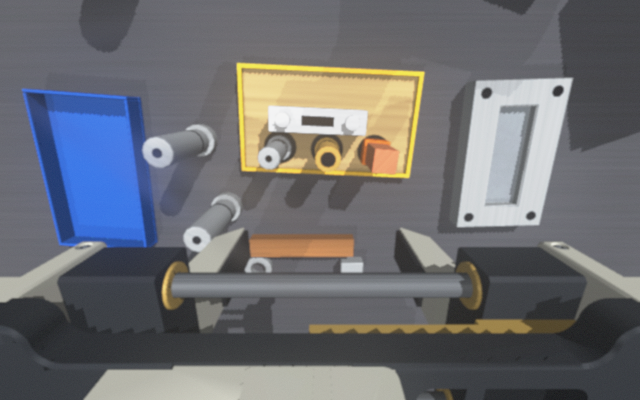

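The wrist view shows the board with corners at (238,64), (423,72), (411,178) and (240,171), plus the tray, the mould and the parts' tops. I'll zoom in on the board and fit the fixtures from their corners.

```bash
cat > fit.py <<'E'
from h import *
import pickle
from scipy.optimize import least_squares
pw=pickle.load(open('pics/w1.pkl','rb')); pt=viewer.camera_params('top')
def fit(name,sx,sy,z,wc,tc,x0,off=(0,0)):
    L=np.array([(sx,sy),(sx,-sy),(-sx,-sy),(-sx,sy)])/2
    def W(v,z=z):
        c,s=np.cos(v[2]),np.sin(v[2]); return np.c_[L@np.array([[c,s],[-s,c]])+v[:2],np.full(4,z)]
    out=[]
    for p,c in((pw,wc),(pt,tc)):
        if c is None: continue
        r=least_squares(lambda v:(proj(p,W(v))-c).ravel(),x0); out.append(r.x); print(name,r.x.round(4),'rms px',np.sqrt(np.mean(r.fun**2)).round(2))
    return out
if __name__=='__main__':
    T=lambda c:180+np.array(c)/2.5
    fit('board',.14,.24,.014,[(238,64),(423,72),(411,178),(240,171)],T([(303,38),(548,40),(548,185),(301,183)]),[.537,-.04,-.04])
    fit('tray',.22,.13,.03,[(25,90),(138,97),(148,246),(62,246)],T([(36,75),(169,81),(153,307),(17,302)]),[.466,.287,-.07])
    fit('mould',.2,.12,.027,[(476,81),(571,79),(540,226),(456,226)],T([(611,50),(735,43),(754,248),(628,257)]),[.49,-.3,.03])
    fit('pocket',.136,.046,.027,[(501,105),(536,106),(522,205),(487,203)],T([(653,80),(698,80),(712,219),(665,218)]),[.49,-.3,.03])
    im=cv2.imread('pics/w1.png')
    cv2.imwrite('pics/w1c.png',cv2.resize(im[60:190,230:430],None,fx=4,fy=4,interpolation=cv2.INTER_CUBIC))
    cv2.imwrite('pics/w1d.png',cv2.resize(im[60:250],None,fx=1.25,fy=1.25))
E
python3 fit.py
```

```text
board [ 0.5362 -0.042  -0.0409] rms px 1.14
board [ 0.5358 -0.0405 -0.0363] rms px 0.88
tray [ 0.4668  0.2803 -0.0904] rms px 3.03
tray [ 0.466   0.286  -0.0699] rms px 0.47
mould [ 0.491  -0.2895  0.0288] rms px 0.92
mould [ 0.4917 -0.2886  0.0286] rms px 0.3
pocket [ 0.493  -0.291   0.0581] rms px 1.5
pocket [ 0.4913 -0.2887  0.0245] rms px 0.54
```

View pics/w1c.png

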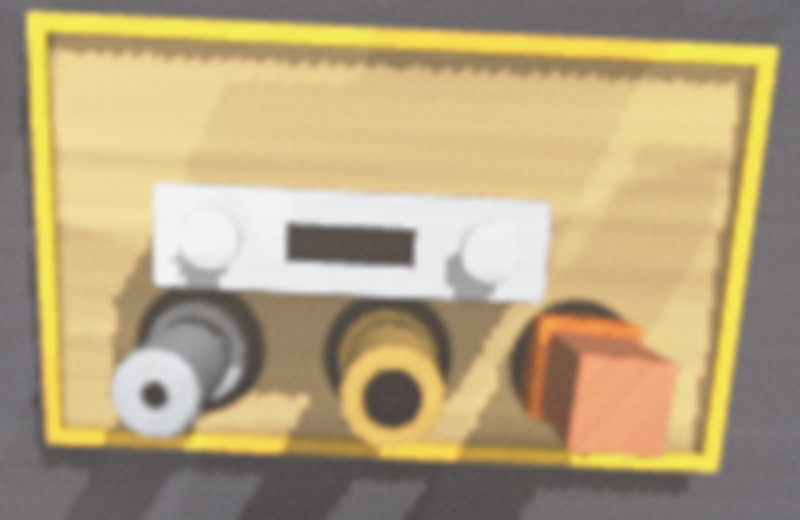

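Run:
```python
from fit import *
T=lambda c:np.array([230,60])+(np.array(c)+.5)/4-.5
Tt=lambda c:180+(np.array(c)+.5)/2.5-.5
b=fit('board',.14,.24,.014,T([(28,12),(778,48),(718,470),(47,445)]),Tt([(303,38),(548,40),(548,185),(301,183)]),[.537,-.04,-.04])
fit('insert',.03,.12,.053,T([(155,183),(551,203),(546,302),(155,287)]),Tt([(349,85),(475,86),(474,118),(348,117)]),[.54,-.04,-.04])
fit('elec',.028,.028,.088,T([(570,349),(678,367),(668,457),(577,450)]),None,[.5,-.1,-.04])
print('pillar',ray(pw,T((155,393)),.098).round(4),'bush',ray(pw,T((392,397)),.088).round(4))
v=np.mean(b,0); print('board mean',v)
c,s=np.cos(v[2]),np.sin(v[2])
for y in(.066,0,-.066): print('ring',(v[:2]+[c*-.035-s*y,s*-.035+c*y]).round(4))
im=cv2.imread('pics/w1.png')
# ring blobs check
```

```text
board [ 0.5371 -0.0418 -0.042 ] rms px 0.31
board [ 0.5366 -0.0398 -0.0363] rms px 0.89
insert [ 0.5429 -0.0282 -0.0425] rms px 0.33
insert [ 0.5429 -0.0264 -0.037 ] rms px 0.24
elec [ 0.4999 -0.1062 -0.0359] rms px 1.39
pillar [0.5056 0.0258] bush [ 0.5026 -0.0399]
board mean [ 0.53682287 -0.04079677 -0.0391594 ]
ring [0.5044 0.0265]
ring [ 0.5018 -0.0394]
ring [ 0.4993 -0.1054]
```

Run:
```python
from fit import *
for n,a,b in(('A',(201,139),(157,152)),('B',(227,207),(199,239))):
    r=least_squares(lambda v:np.r_[proj(pw,[v[0],v[1],.006])[0]-a,proj(pw,v)[0]-b],[.5,.1,.11]); print(n,r.x.round(3),r.fun.round(1))
delta([.5046,.0265,.05],-.039)
```

```text
A [0.515 0.137 0.117] [ 0.   0.1 -0.  -0.1]
B [0.413 0.11  0.11 ] [ 0.4  0.3 -0.3 -0.3]
delta mm [ 26.5 -59.5 196. ] turn deg [0.02 0.04 2.17]
```

Emit:
move_arm(deltas=[{"x":0.0264,"y":-0.0592,"z":0.06,"wx":0,"wy":0,"wz":2.3,"hand":0.5},{"x":0.0264,"y":-0.0592,"z":0.06,"wx":0,"wy":0,"wz":2.3,"hand":0.5},{"x":0.0264,"y":-0.0592,"z":0.06,"wx":0,"wy":0,"wz":2.3,"hand":0.5},{"x":0.0264,"y":-0.0592,"z":0.06,"wx":0,"wy":0,"wz":2.3,"hand":0.5}])

```text
time: 2.15
tool_pos: [0.5055, 0.0261, 0.1871]
tool_rot: [3.141, -0.001, -0.04]
contact_force: [-0.5, 0.1, 0.1]
opening: 0.0564
```

Run:
```python
from h import *
st(); delta([.5046,.0265,.05],-.039)
```

```text
2.15 [0.5055 0.0261 0.1871] [ 3.1409e+00 -1.3000e-03 -4.0300e-02] op 0.0564 F [-0.5  0.1  0.1]
delta mm [ -1.1  -0.5 137.1] turn deg [ 0.04 -0.07 -0.07]
```

Emit:
move_arm(deltas=[{"x":-0.0005,"y":0,"z":0.127,"wx":0,"wy":0,"wz":0,"hand":0.5},{"x":-0.0005,"y":0,"z":0.127,"wx":0,"wy":0,"wz":0,"hand":0.5},{"x":-0.0005,"y":0,"z":0.127,"wx":0,"wy":0,"wz":0,"hand":0.5},{"x":-0.0005,"y":0,"z":0.127,"wx":0,"wy":0,"wz":0,"hand":0.5},{"x":-0.0005,"y":0,"z":0.127,"wx":0,"wy":0,"wz":0,"hand":0.5},{"x":-0.0005,"y":0,"z":0.127,"wx":0,"wy":0,"wz":0,"hand":0},{"x":-0.0005,"y":0,"z":0.127,"wx":0,"wy":0,"wz":0,"hand":0},{"x":-0.0005,"y":0,"z":0.127,"wx":0,"wy":0,"wz":0,"hand":0}], grip_force=30)

```text
time: 3.15
tool_pos: [0.5051, 0.027, 0.0598]
tool_rot: [3.141, -0.001, -0.04]
contact_force: [-0.2, -0.4, 4.8]
opening: 0.0255
```

Run:
```python
from h import *
st(); im=viewer.read_camera('wrist')[:,:,::-1]
cv2.imwrite('pics/w2.png',im)
```

```text
3.15 [0.5051 0.027  0.0598] [ 3.1412e+00 -1.2000e-03 -4.0000e-02] op 0.0255 F [-0.2 -0.4  4.8]
```

View pics/w2.png

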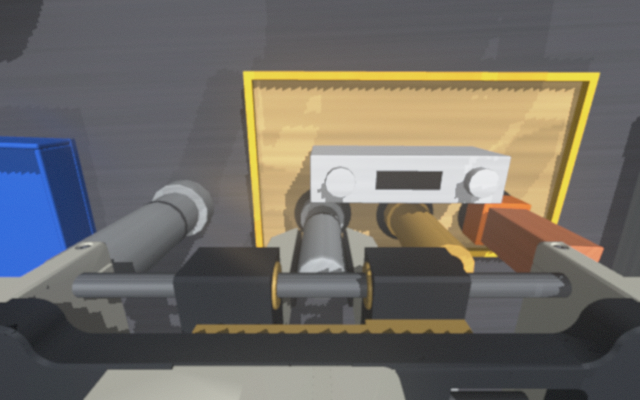

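The pillar is held; the wrist view shows it between the jaws at (320,240), and the opening is 25.5 mm. Now I'll lift it and move to the tray.

Emit:
move_arm(deltas=[{"x":0,"y":0,"z":-0.05,"wx":0,"wy":0,"wz":0,"hand":0},{"x":0,"y":0,"z":-0.11,"wx":0,"wy":0,"wz":0,"hand":0},{"x":0,"y":-0.01,"z":-0.15,"wx":0,"wy":0,"wz":0,"hand":0},{"x":0.0147,"y":-0.07,"z":-0.15,"wx":0,"wy":0,"wz":0,"hand":0},{"x":0.0147,"y":-0.13,"z":-0.15,"wx":0,"wy":0,"wz":0,"hand":0},{"x":0.0147,"y":-0.19,"z":-0.15,"wx":0,"wy":0,"wz":0,"hand":0},{"x":0.0147,"y":-0.2368,"z":-0.15,"wx":0,"wy":0,"wz":0,"hand":0},{"x":0.0147,"y":-0.2568,"z":-0.15,"wx":0,"wy":0,"wz":0,"hand":0}])

```text
time: 4.2
tool_pos: [0.5286, 0.2856, 0.2077]
tool_rot: [3.141, 0.003, -0.037]
contact_force: [1.1, -1.0, -4.1]
opening: 0.0253
```

Emit:
move_arm(deltas=[{"x":0,"y":0,"z":0.05,"wx":0,"wy":0,"wz":0,"hand":0},{"x":0,"y":0,"z":0.1,"wx":0,"wy":0,"wz":0,"hand":0},{"x":0,"y":0,"z":0.14,"wx":0,"wy":0,"wz":0,"hand":0},{"x":0,"y":0,"z":0.151,"wx":0,"wy":0,"wz":0,"hand":0},{"x":0,"y":0,"z":0.152,"wx":0,"wy":0,"wz":0,"hand":0},{"x":0,"y":0,"z":0.152,"wx":0,"wy":0,"wz":0,"hand":0}])

```text
time: 4.95
tool_pos: [0.5306, 0.2832, 0.0582]
tool_rot: [-3.141, -0.002, -0.041]
contact_force: [-0.1, 0.1, -3.5]
opening: 0.0255
```

Run:
```python
from h import *
st(); im=viewer.read_camera('wrist')[:,:,::-1]
cv2.imwrite('pics/w3.png',im)
```

```text
4.95 [0.5306 0.2832 0.0582] [-3.1409e+00 -1.8000e-03 -4.0500e-02] op 0.0255 F [-0.1  0.1 -3.5]
```

View pics/w3.png

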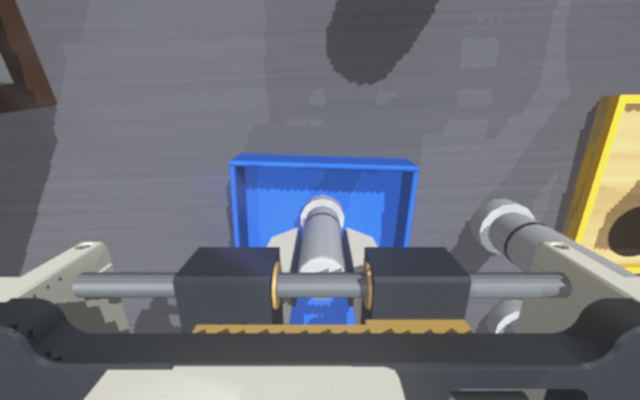

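The pillar is over the tray floor near (322,215), well clear of the walls, and the force still shows its full weight. I'll lower it the last 2–3 mm and release.

Emit:
move_arm(deltas=[{"x":0,"y":0,"z":0.002,"wx":0,"wy":0,"wz":0,"hand":0},{"x":0,"y":0,"z":0.0025,"wx":0,"wy":0,"wz":0,"hand":0},{"x":0,"y":0,"z":0.0025,"wx":0,"wy":0,"wz":0,"hand":0}])

```text
time: 5.38
tool_pos: [0.5302, 0.2832, 0.0556]
tool_rot: [-3.141, -0.001, -0.04]
contact_force: [-1.8, -0.9, 5.3]
opening: 0.0252
```

Emit:
move_arm(deltas=[{"x":0,"y":0,"z":0,"wx":0,"wy":0,"wz":0,"hand":0.5},{"x":0,"y":0,"z":0,"wx":0,"wy":0,"wz":0,"hand":0.5},{"x":0,"y":0,"z":-0.05,"wx":0,"wy":0,"wz":0,"hand":0.5},{"x":0,"y":0,"z":-0.1,"wx":0,"wy":0,"wz":0,"hand":0.5},{"x":-0.003,"y":0.05,"z":-0.1,"wx":0,"wy":0,"wz":0,"hand":0.5},{"x":-0.006,"y":0.11,"z":-0.1,"wx":0,"wy":0,"wz":0,"hand":0.5},{"x":-0.009,"y":0.17,"z":-0.1,"wx":0,"wy":0,"wz":0,"hand":0.5},{"x":-0.012,"y":0.23,"z":-0.1,"wx":0,"wy":0,"wz":0,"hand":0.5}])

```text
time: 6.38
tool_pos: [0.5082, 0.0521, 0.1547]
tool_rot: [3.142, -0.001, -0.04]
contact_force: [2.1, 0.1, -0.6]
opening: 0.046
```

Emit:
move_arm(deltas=[{"x":-0.0033,"y":0.06,"z":0,"wx":0,"wy":0,"wz":0,"hand":0.5},{"x":-0.0033,"y":0.0935,"z":0,"wx":0,"wy":0,"wz":0,"hand":0.5},{"x":-0.0033,"y":0.0935,"z":0,"wx":0,"wy":0,"wz":0,"hand":0.5},{"x":-0.0033,"y":0.0935,"z":0,"wx":0,"wy":0,"wz":0,"hand":0.5}])

```text
time: 6.88
tool_pos: [0.5014, -0.0389, 0.1546]
tool_rot: [-3.141, 0.0, -0.04]
contact_force: [-0.0, -0.0, -0.4]
opening: 0.0459
```

Run:
```python
from h import *
st(); delta([.502,-.0394,.052],-.04)
```

```text
6.88 [ 0.5014 -0.0389  0.1546] [-3.1412e+00  2.0000e-04 -4.0400e-02] op 0.0459 F [-0.  -0.  -0.4]
delta mm [  0.7   0.5 102.6] turn deg [-0.02  0.01 -0.02]
```

Emit:
move_arm(deltas=[{"x":0.0005,"y":0.0005,"z":0.05,"wx":0,"wy":0,"wz":0,"hand":0.5},{"x":0.0005,"y":0.0005,"z":0.095,"wx":0,"wy":0,"wz":0,"hand":0.5},{"x":0.0005,"y":0.0005,"z":0.1025,"wx":0,"wy":0,"wz":0,"hand":0.5},{"x":0.0005,"y":0.0005,"z":0.1025,"wx":0,"wy":0,"wz":0,"hand":0.5},{"x":0.0005,"y":0.0005,"z":0.1025,"wx":0,"wy":0,"wz":0,"hand":0},{"x":0.0005,"y":0.0005,"z":0.1025,"wx":0,"wy":0,"wz":0,"hand":0},{"x":0.0005,"y":0.0005,"z":0.1025,"wx":0,"wy":0,"wz":0,"hand":0}])

```text
time: 7.75
tool_pos: [0.5028, -0.0401, 0.0534]
tool_rot: [3.141, -0.003, -0.04]
contact_force: [-1.3, 1.0, 7.0]
opening: 0.0291
```

Emit:
move_arm(deltas=[{"x":0,"y":0,"z":-0.05,"wx":0,"wy":0,"wz":0,"hand":0},{"x":0,"y":0,"z":-0.11,"wx":0,"wy":0,"wz":0,"hand":0},{"x":0,"y":-0.01,"z":-0.15,"wx":0,"wy":0,"wz":0,"hand":0},{"x":-0.01,"y":-0.07,"z":-0.15,"wx":0,"wy":0,"wz":0,"hand":0},{"x":-0.02,"y":-0.13,"z":-0.15,"wx":0,"wy":0,"wz":0,"hand":0},{"x":-0.03,"y":-0.19,"z":-0.15,"wx":0,"wy":0,"wz":0,"hand":0},{"x":-0.04,"y":-0.25,"z":-0.15,"wx":0,"wy":0,"wz":0,"hand":0},{"x":-0.049,"y":-0.305,"z":-0.15,"wx":0,"wy":0,"wz":0,"hand":0}])

```text
time: 8.75
tool_pos: [0.4643, 0.2685, 0.2021]
tool_rot: [3.141, 0.0, -0.04]
contact_force: [1.6, -0.3, -2.7]
opening: 0.0294
```

Emit:
move_arm(deltas=[{"x":0,"y":-0.0188,"z":0.0,"wx":0,"wy":0,"wz":0,"hand":0},{"x":0,"y":-0.0188,"z":0.04,"wx":0,"wy":0,"wz":0,"hand":0},{"x":0,"y":-0.0188,"z":0.1,"wx":0,"wy":0,"wz":0,"hand":0},{"x":0,"y":-0.0188,"z":0.14,"wx":0,"wy":0,"wz":0,"hand":0},{"x":0,"y":-0.0188,"z":0.151,"wx":0,"wy":0,"wz":0,"hand":0},{"x":0,"y":-0.0188,"z":0.152,"wx":0,"wy":0,"wz":0,"hand":0},{"x":0,"y":-0.0188,"z":0.154,"wx":0,"wy":0,"wz":0,"hand":0},{"x":0,"y":-0.0188,"z":0.154,"wx":0,"wy":0,"wz":0,"hand":0}])

```text
time: 9.75
tool_pos: [0.4669, 0.2856, 0.0492]
tool_rot: [-3.141, -0.002, -0.04]
contact_force: [1.6, -1.5, -0.3]
opening: 0.0297
```

Emit:
move_arm(deltas=[{"x":0,"y":0,"z":0.0005,"wx":0,"wy":0,"wz":0,"hand":0.5},{"x":0,"y":0,"z":0.0005,"wx":0,"wy":0,"wz":0,"hand":0.5},{"x":0,"y":0,"z":-0.05,"wx":0,"wy":0,"wz":0,"hand":0.5},{"x":0,"y":0,"z":-0.105,"wx":0,"wy":0,"wz":0,"hand":0.5},{"x":0.008,"y":0.06,"z":-0.105,"wx":0,"wy":0,"wz":0,"hand":0.5},{"x":0.016,"y":0.12,"z":-0.105,"wx":0,"wy":0,"wz":0,"hand":0.5},{"x":0.024,"y":0.18,"z":-0.105,"wx":0,"wy":0,"wz":0,"hand":0.5},{"x":0.032,"y":0.24,"z":-0.105,"wx":0,"wy":0,"wz":0,"hand":0.5}])

```text
time: 10.75
tool_pos: [0.4883, 0.0426, 0.1536]
tool_rot: [3.141, -0.001, -0.04]
contact_force: [0.8, -0.4, -0.1]
opening: 0.0455
```

Emit:
move_arm(deltas=[{"x":0.0086,"y":0.06,"z":0,"wx":0,"wy":0,"wz":0,"hand":0.5},{"x":0.0171,"y":0.12,"z":0,"wx":0,"wy":0,"wz":0,"hand":0.5},{"x":0.0171,"y":0.1494,"z":0,"wx":0,"wy":0,"wz":0,"hand":0.5},{"x":0.0171,"y":0.1494,"z":0,"wx":0,"wy":0,"wz":0,"hand":0.5},{"x":0.0171,"y":0.1494,"z":0,"wx":0,"wy":0,"wz":0,"hand":0.5}])

```text
time: 11.38
tool_pos: [0.4992, -0.1048, 0.1532]
tool_rot: [-3.141, 0.0, -0.04]
contact_force: [0.9, 0.2, 0.6]
opening: 0.046
```

Run:
```python
from h import *
st(); delta([.4995,-.1055,.052],-.04)
im=viewer.read_camera('wrist')[:,:,::-1]; cv2.imwrite('pics/w4.png',im)
```

```text
11.38 [ 0.4992 -0.1048  0.1532] [-3.1412e+00  2.0000e-04 -4.0100e-02] op 0.046 F [0.9 0.2 0.6]
delta mm [  0.3   0.7 101.2] turn deg [-0.02  0.01 -0.01]
```

View pics/w4.png

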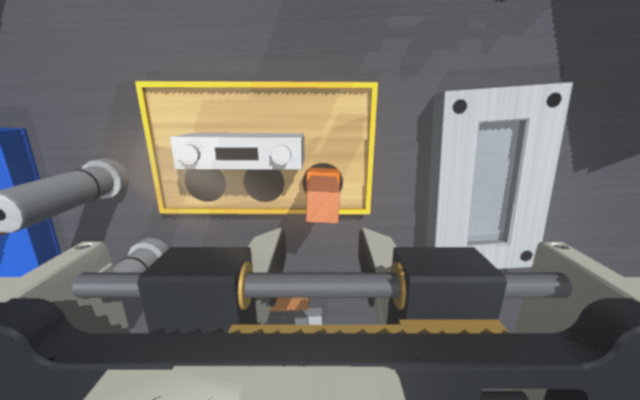

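The wrist view shows the electrode at (323,195), centred between the jaws and square to the board, with the two free rings at (205,183) and (264,182). Picking it up.

Emit:
move_arm(deltas=[{"x":0.0003,"y":0.0007,"z":0.05,"wx":0,"wy":0,"wz":0,"hand":0.5},{"x":0.0003,"y":0.0007,"z":0.095,"wx":0,"wy":0,"wz":0,"hand":0.5},{"x":0.0003,"y":0.0007,"z":0.1015,"wx":0,"wy":0,"wz":0,"hand":0.5},{"x":0.0003,"y":0.0007,"z":0.1015,"wx":0,"wy":0,"wz":0,"hand":0.5},{"x":0.0003,"y":0.0007,"z":0.1015,"wx":0,"wy":0,"wz":0,"hand":0},{"x":0.0003,"y":0.0007,"z":0.1015,"wx":0,"wy":0,"wz":0,"hand":0},{"x":0.0003,"y":0.0007,"z":0.1015,"wx":0,"wy":0,"wz":0,"hand":0}])

```text
time: 12.3
tool_pos: [0.5004, -0.1065, 0.0529]
tool_rot: [3.141, -0.002, -0.04]
contact_force: [-0.1, 1.8, 6.7]
opening: 0.0286
```

Emit:
move_arm(deltas=[{"x":0,"y":0,"z":-0.05,"wx":0,"wy":0,"wz":0,"hand":0},{"x":0,"y":0,"z":-0.11,"wx":0,"wy":0,"wz":0,"hand":0},{"x":-0.003,"y":-0.01,"z":-0.15,"wx":0,"wy":0,"wz":0,"hand":0},{"x":-0.02,"y":-0.068,"z":-0.15,"wx":0,"wy":0,"wz":0,"hand":0},{"x":-0.037,"y":-0.126,"z":-0.15,"wx":0,"wy":0,"wz":0,"hand":0},{"x":-0.054,"y":-0.184,"z":-0.15,"wx":0,"wy":0,"wz":0,"hand":0},{"x":-0.071,"y":-0.242,"z":-0.15,"wx":0,"wy":0,"wz":0,"hand":0},{"x":-0.088,"y":-0.3,"z":-0.15,"wx":0,"wy":0,"wz":0,"hand":0}])

```text
time: 13.3
tool_pos: [0.4227, 0.1986, 0.2016]
tool_rot: [3.141, 0.0, -0.041]
contact_force: [1.1, -0.7, -3.2]
opening: 0.0279
```

Emit:
move_arm(deltas=[{"x":-0.016,"y":-0.055,"z":0.0,"wx":0,"wy":0,"wz":0,"hand":0},{"x":-0.0254,"y":-0.0898,"z":0,"wx":0,"wy":0,"wz":0,"hand":0},{"x":-0.0254,"y":-0.0898,"z":0.03,"wx":0,"wy":0,"wz":0,"hand":0},{"x":-0.0254,"y":-0.0898,"z":0.09,"wx":0,"wy":0,"wz":0,"hand":0},{"x":-0.0254,"y":-0.0898,"z":0.14,"wx":0,"wy":0,"wz":0,"hand":0},{"x":-0.0254,"y":-0.0898,"z":0.151,"wx":0,"wy":0,"wz":0,"hand":0},{"x":-0.0254,"y":-0.0898,"z":0.154,"wx":0,"wy":0,"wz":0,"hand":0},{"x":-0.0254,"y":-0.0898,"z":0.1543,"wx":0,"wy":0,"wz":0,"hand":0}])

```text
time: 14.3
tool_pos: [0.4028, 0.2881, 0.0487]
tool_rot: [-3.141, -0.002, -0.04]
contact_force: [0.4, 0.7, -3.0]
opening: 0.028
```

Emit:
move_arm(deltas=[{"x":0,"y":0,"z":0.0007,"wx":0,"wy":0,"wz":0,"hand":0},{"x":0,"y":0,"z":0.001,"wx":0,"wy":0,"wz":0,"hand":0},{"x":0,"y":0,"z":0.001,"wx":0,"wy":0,"wz":0,"hand":0}])

```text
time: 14.68
tool_pos: [0.4029, 0.2882, 0.0485]
tool_rot: [-3.14, -0.003, -0.04]
contact_force: [-3.2, -1.4, 10.3]
opening: 0.0277
```

Emit:
move_arm(deltas=[{"x":0,"y":0,"z":0,"wx":0,"wy":0,"wz":0,"hand":0.5},{"x":0,"y":0,"z":0,"wx":0,"wy":0,"wz":0,"hand":0.5},{"x":0,"y":0,"z":-0.05,"wx":0,"wy":0,"wz":0,"hand":0.5},{"x":0,"y":0,"z":-0.11,"wx":0,"wy":0,"wz":0,"hand":0.5},{"x":0.025,"y":0.05,"z":-0.13,"wx":0,"wy":0,"wz":-10,"hand":0.5},{"x":0.05,"y":0.1,"z":-0.13,"wx":0,"wy":0,"wz":-20,"hand":0.5},{"x":0.075,"y":0.15,"z":-0.13,"wx":0,"wy":0,"wz":-30,"hand":0.6},{"x":0.1,"y":0.2,"z":-0.13,"wx":0,"wy":0,"wz":-40,"hand":0.7}])

```text
time: 15.68
tool_pos: [0.4919, 0.0895, 0.1768]
tool_rot: [3.141, -0.001, 0.629]
contact_force: [0.9, 1.4, -0.1]
opening: 0.0604
```

Run:
```python
from h import *
st(); delta([.543,-.027,.026],1.531)
```

```text
15.68 [0.4919 0.0895 0.1768] [ 3.141e+00 -1.000e-03  6.287e-01] op 0.0604 F [ 0.9  1.4 -0.1]
delta mm [-27.4 124.2 150.8] turn deg [ 6.00e-02 -4.00e-02 -5.17e+01]
```

Emit:
move_arm(deltas=[{"x":-0.03,"y":0.1176,"z":0,"wx":0,"wy":0,"wz":-50,"hand":0.7},{"x":-0.03,"y":0.1176,"z":0,"wx":0,"wy":0,"wz":-50,"hand":0.7},{"x":-0.03,"y":0.1176,"z":0,"wx":0,"wy":0,"wz":-50,"hand":0.7},{"x":-0.03,"y":0.1176,"z":0,"wx":0,"wy":0,"wz":-50,"hand":0.7},{"x":-0.03,"y":0.1176,"z":0,"wx":0,"wy":0,"wz":-50,"hand":0.7},{"x":-0.03,"y":0.1176,"z":0,"wx":0,"wy":0,"wz":-50,"hand":0.7},{"x":-0.03,"y":0.1176,"z":0,"wx":0,"wy":0,"wz":-50,"hand":0.7}])

```text
time: 16.55
tool_pos: [0.5355, -0.0219, 0.1764]
tool_rot: [3.141, 0.0, 1.493]
contact_force: [0.0, -0.1, 0.1]
opening: 0.0644
```

Run:
```python
from h import *
st(); delta([.543,-.027,.026],1.531)
im=viewer.read_camera('wrist')[:,:,::-1]; cv2.imwrite('pics/w5.png',im)
```

```text
16.55 [ 0.5355 -0.0219  0.1764] [3.1413e+00 1.0000e-04 1.4928e+00] op 0.0644 F [ 0.  -0.1  0.1]
delta mm [ -4.5   7.9 150.4] turn deg [ 0.01  0.   -2.19]
```

View pics/w5.png

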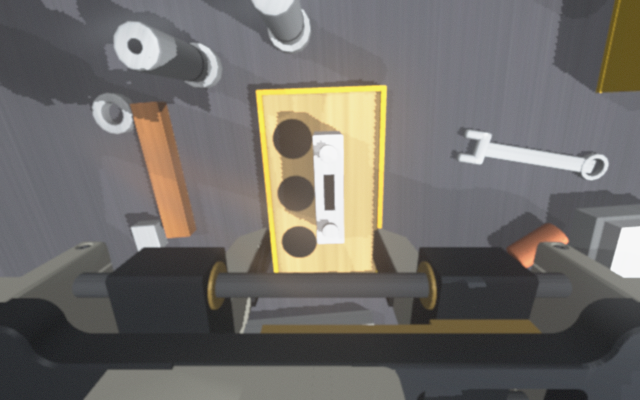

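The wrist view shows the insert at (329,188) with all three rings clear at (292,138), (296,193) and (299,241). I'll check the rings and the insert from this view before grasping.

Run:
```python
from h import *
p=viewer.camera_params('wrist'); im=cv2.imread('pics/w5.png'); g=cv2.cvtColor(im,cv2.COLOR_BGR2GRAY)
m=np.zeros_like(g); m[110:262,268:316]=(g[110:262,268:316]<70)*255
n,l,s,c=cv2.connectedComponentsWithStats(m)
for i in range(1,n):
    if s[i,4]>300: print(s[i],c[i].round(1),ray(p,c[i],.008).round(4))
m=np.zeros_like(g); h=cv2.cvtColor(im,cv2.COLOR_BGR2HSV); b=(slice(170,212),slice(315,345)); m[b]=(g[b]<80)*255
ys,xs=np.nonzero(m); print('patch',xs.mean(),ys.mean(),ray(p,(xs.mean(),ys.mean()),.053).round(4))
```

```text
patch nan nan [nan nan]<stdin>:8: RuntimeWarning: Mean of empty slice.
  ret = ret.dtype.type(ret / rcount)
```

Emit:
move_arm(deltas=[{"x":-0.0045,"y":0.008,"z":0.05,"wx":0,"wy":0,"wz":-2.2,"hand":0.7},{"x":-0.0045,"y":0.008,"z":0.08,"wx":0,"wy":0,"wz":-2.2,"hand":0.7},{"x":-0.0045,"y":0.008,"z":0.08,"wx":0,"wy":0,"wz":-2.2,"hand":0.7}])

```text
time: 16.98
tool_pos: [0.5415, -0.0268, 0.0944]
tool_rot: [-3.137, -0.001, 1.533]
contact_force: [-0.1, -0.0, 0.9]
opening: 0.0646
```

Run:
```python
from h import *
st(); delta([.543,-.027,.026],1.531)
```

```text
16.98 [ 0.5415 -0.0268  0.0944] [-3.1366e+00 -7.0000e-04  1.5327e+00] op 0.0646 F [-0.1 -0.   0.9]
delta mm [-0.2  1.8 68.4] turn deg [-0.29 -0.04  0.1 ]
```

Run:
```python
from h import *
from scipy.spatial.transform import Rotation as Ro
im=cv2.imread('pics/w5.png'); g=im.max(2); print(im.shape,g.min(),g[193,296],g[193,329],g[138,292])
p=viewer.camera_params('wrist'); s=monitor.observe()
Rn=Ro.from_euler('xyz',s['tool_rot']).as_matrix(); c=-p['R'].T@p['t']; rel=Rn.T@(c-s['tool_pos']); Rc=p['R']@Rn
Ro5=Ro.from_euler('xyz',[3.1413,1e-4,1.4928]).as_matrix(); R=Rc@Ro5.T; c5=Ro5@rel+np.array([.5355,-.0219,.1764])
q=dict(R=R,t=-R@c5,camera_matrix=p['camera_matrix'])
th=(int(g[193,296])+int(g[193,310]))//2
def blob(r,z,name,th):
    y0,y1,x0,x1=r; m=(g[y0:y1,x0:x1]<th).astype(np.uint8); n,l,st_,c=cv2.connectedComponentsWithStats(m)
    i=1+st_[1:,4].argmax(); uv=c[i]+[x0,y0]; print(name,st_[i],uv.round(1),ray(q,uv,z).round(4))
for r in((115,162,270,313),(170,215,272,313),(222,260,278,313)): blob(r,.008,'ring',85)
blob((165,220,320,340),.053,'patch',90)
```

```text
(400, 640, 3) 25 95 99 90
ring [13 28  2  2  2] [283.5 143.5] [0.4947 0.0214]Traceback (most recent call last):
  File "<stdin>", line 12, in <module>
  File "<stdin>", line 11, in blob
ValueError: attempt to get argmax of an empty sequence
```

Run:
```python
from h import *
from scipy.spatial.transform import Rotation as Ro
im=cv2.imread('pics/w5.png'); g=im.max(2)
p=viewer.camera_params('wrist'); s=monitor.observe()
Rn=Ro.from_euler('xyz',s['tool_rot']).as_matrix(); c=-p['R'].T@p['t']; rel=Rn.T@(c-s['tool_pos']); Rc=p['R']@Rn
Ro5=Ro.from_euler('xyz',[3.1413,1e-4,1.4928]).as_matrix(); R=Rc@Ro5.T; c5=Ro5@rel+np.array([.5355,-.0219,.1764])
q=dict(R=R,t=-R@c5,camera_matrix=p['camera_matrix'])
def blob(r,z,name,th):
    y0,y1,x0,x1=r; m=(g[y0:y1,x0:x1]<th).astype(np.uint8); n,l,st_,c=cv2.connectedComponentsWithStats(m)
    i=1+st_[1:,4].argmax(); uv=c[i]+[x0,y0]; print(name,st_[i],uv.round(1),ray(q,uv,z).round(4))
print(g[193,270:345:3])
for r in((115,162,270,313),(170,215,272,313),(222,260,278,313)): blob(r,.008,'ring',125)
blob((165,220,320,340),.053,'patch',130)
```

```text
[241 231 226 107 102  97  97  98  96  95  95  96  95  94  93 199 243 244
 142 101  99 110 244 243 240]
ring [   4    4   38   40 1185] [292.3 138.6] [0.5055 0.0263]
ring [  7   6  34  35 958] [295.9 192.7] [ 0.5027 -0.0393]
ring [  5   5  30  30 727] [298.1 241.7] [ 0.4986 -0.106 ]
patch [  4  10  10  35 318] [328.8 191.9] [ 0.543  -0.0273]
```

The ring and insert positions agree with the earlier fit to about 1 mm, so I'll grasp the insert.

Emit:
move_arm(deltas=[{"x":0,"y":0.001,"z":0.04,"wx":0,"wy":0,"wz":0,"hand":0.7},{"x":0,"y":0.001,"z":0.0665,"wx":0,"wy":0,"wz":0,"hand":0.7},{"x":0,"y":0.001,"z":0.0675,"wx":0,"wy":0,"wz":0,"hand":0.7},{"x":0,"y":0.001,"z":0.0675,"wx":0,"wy":0,"wz":0,"hand":0},{"x":0,"y":0.001,"z":0.0675,"wx":0,"wy":0,"wz":0,"hand":0},{"x":0,"y":0.001,"z":0.0675,"wx":0,"wy":0,"wz":0,"hand":0},{"x":0,"y":0.001,"z":0.0675,"wx":0,"wy":0,"wz":0,"hand":0}], grip_force=40)

```text
time: 17.85
tool_pos: [0.5436, -0.0271, 0.0294]
tool_rot: [-3.141, 0.0, 1.534]
contact_force: [-0.4, -0.2, 4.9]
opening: 0.0299
```

Run:
```python
from h import *
st(); delta([.4915,-.289,.034],.027)
```

```text
17.85 [ 0.5436 -0.0271  0.0294] [-3.1409e+00  2.0000e-04  1.5340e+00] op 0.0299 F [-0.4 -0.2  4.9]
delta mm [-263.6  -42.4   -4.6] turn deg [-2.000e-02  4.000e-02  8.634e+01]
```

Emit:
move_arm(deltas=[{"x":0,"y":0,"z":-0.04,"wx":0,"wy":0,"wz":0,"hand":0},{"x":0,"y":0,"z":-0.08,"wx":0,"wy":0,"wz":0,"hand":0},{"x":-0.04,"y":-0.006,"z":-0.09,"wx":0,"wy":0,"wz":10,"hand":0},{"x":-0.08,"y":-0.012,"z":-0.09,"wx":0,"wy":0,"wz":20,"hand":0},{"x":-0.12,"y":-0.018,"z":-0.09,"wx":0,"wy":0,"wz":30,"hand":0},{"x":-0.16,"y":-0.025,"z":-0.09,"wx":0,"wy":0,"wz":40,"hand":0},{"x":-0.2,"y":-0.033,"z":-0.09,"wx":0,"wy":0,"wz":50,"hand":0},{"x":-0.24,"y":-0.04,"z":-0.09,"wx":0,"wy":0,"wz":60,"hand":0}])

```text
time: 18.85
tool_pos: [0.4943, -0.2664, 0.1183]
tool_rot: [-3.14, 0.001, 0.481]
contact_force: [0.6, -0.7, -3.8]
opening: 0.0298
```

Run:
```python
from h import *
st(); delta([.4915,-.289,.0364],.0275)
```

```text
18.85 [ 0.4943 -0.2664  0.1183] [-3.1403e+00  6.0000e-04  4.8090e-01] op 0.0298 F [ 0.6 -0.7 -3.8]
delta mm [-12.9  18.8  81.9] turn deg [-0.06  0.05 25.98]
```

Emit:
move_arm(deltas=[{"x":-0.0129,"y":0.0188,"z":0,"wx":0,"wy":0,"wz":26,"hand":0},{"x":-0.0129,"y":0.0188,"z":0,"wx":0,"wy":0,"wz":26,"hand":0},{"x":-0.0129,"y":0.0188,"z":0.02,"wx":0,"wy":0,"wz":26,"hand":0},{"x":-0.0129,"y":0.0188,"z":0.04,"wx":0,"wy":0,"wz":26,"hand":0},{"x":-0.0129,"y":0.0188,"z":0.04,"wx":0,"wy":0,"wz":26,"hand":0}])

```text
time: 19.48
tool_pos: [0.4913, -0.2871, 0.0769]
tool_rot: [-3.138, 0.004, 0.033]
contact_force: [-0.2, -0.3, -3.5]
opening: 0.0295
```

Run:
```python
from h import *
st(); delta([.4915,-.289,.0364],.0275)
im=viewer.read_camera('wrist')[:,:,::-1]; cv2.imwrite('pics/w6.png',im)
```

```text
19.48 [ 0.4913 -0.2871  0.0769] [-3.1385  0.0038  0.033 ] op 0.0295 F [-0.2 -0.3 -3.5]
delta mm [ 0.3  2.  40.5] turn deg [-0.18  0.22  0.31]
```

View pics/w6.png

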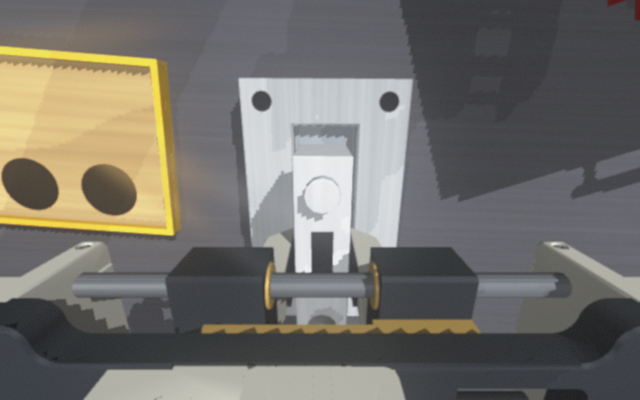

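The insert is aligned over the pocket; its far end at (322,150) sits inside the pocket edges at columns 292–358. Lowering it now.

Emit:
move_arm(deltas=[{"x":0,"y":0.0015,"z":0.02,"wx":0,"wy":0,"wz":0.3,"hand":0},{"x":0,"y":0.0015,"z":0.034,"wx":0,"wy":0,"wz":0.3,"hand":0},{"x":0,"y":0.0015,"z":0.038,"wx":0,"wy":0,"wz":0.3,"hand":0},{"x":0,"y":0.0015,"z":0.0395,"wx":0,"wy":0,"wz":0.3,"hand":0},{"x":0,"y":0.0015,"z":0.0395,"wx":0,"wy":0,"wz":0.3,"hand":0}])

```text
time: 20.15
tool_pos: [0.493, -0.2898, 0.0399]
tool_rot: [3.141, -0.001, 0.028]
contact_force: [0.2, -0.3, -3.2]
opening: 0.0298
```

Emit:
move_arm(deltas=[{"x":-0.001,"y":0,"z":0.002,"wx":0,"wy":0,"wz":0,"hand":0},{"x":-0.001,"y":0,"z":0.003,"wx":0,"wy":0,"wz":0,"hand":0},{"x":-0.001,"y":0,"z":0.003,"wx":0,"wy":0,"wz":0,"hand":0}])

```text
time: 20.52
tool_pos: [0.4916, -0.2897, 0.0364]
tool_rot: [3.141, -0.0, 0.028]
contact_force: [1.3, 0.3, -3.2]
opening: 0.0297
```

Emit:
move_arm(deltas=[{"x":0,"y":0,"z":0.001,"wx":0,"wy":0,"wz":0,"hand":0},{"x":0,"y":0,"z":0.0015,"wx":0,"wy":0,"wz":0,"hand":0},{"x":0,"y":0,"z":0.0015,"wx":0,"wy":0,"wz":0,"hand":0}])

```text
time: 20.9
tool_pos: [0.4917, -0.2897, 0.0364]
tool_rot: [3.141, -0.0, 0.028]
contact_force: [-3.3, 2.5, 8.4]
opening: 0.0301
```

Emit:
move_arm(deltas=[{"x":0,"y":0,"z":0,"wx":0,"wy":0,"wz":0,"hand":0.6},{"x":0,"y":0,"z":0,"wx":0,"wy":0,"wz":0,"hand":0.6},{"x":0,"y":0,"z":-0.05,"wx":0,"wy":0,"wz":0,"hand":0.5},{"x":0,"y":0,"z":-0.1,"wx":0,"wy":0,"wz":0,"hand":0.5},{"x":-0.02,"y":0,"z":-0.14,"wx":0,"wy":0,"wz":0,"hand":0.5},{"x":-0.02,"y":0,"z":-0.14,"wx":0,"wy":0,"wz":0,"hand":0.5}])

```text
time: 21.65
tool_pos: [0.4724, -0.2915, 0.1784]
tool_rot: [3.137, -0.005, 0.027]
contact_force: [-0.2, 1.0, -1.1]
opening: 0.046
```

Run:
```python
from h import *
st()
im=viewer.read_camera('wrist')[:,:,::-1]
b=viewer.read_camera('top')[:,:,::-1]
a=cv2.resize(im[60:260,200:460],(520,400)); t=cv2.resize(b[185:320,180:260],(237,400)); cv2.imwrite('pics/w7.png',np.hstack([a,t]))
```

```text
21.65 [ 0.4724 -0.2915  0.1784] [ 3.1369 -0.0051  0.0272] op 0.046 F [-0.2  1.  -1.1]
```

View pics/w7.png

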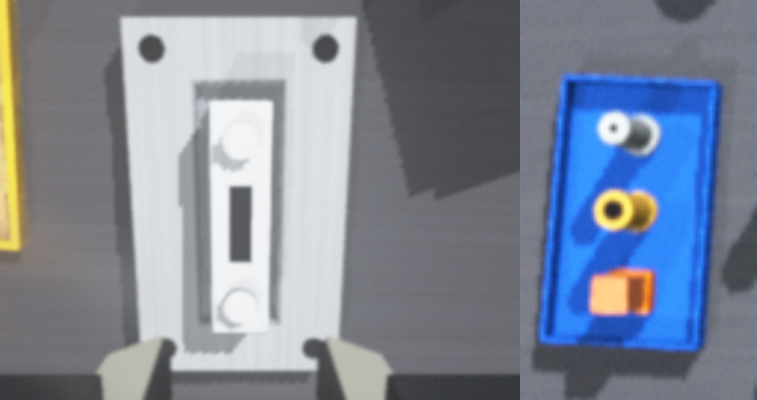

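Run:
```python
from h import *
from scipy.optimize import least_squares
p=viewer.camera_params('wrist'); c=np.array([(208,101),(273,100),(270,332),(212,332)])/2+[200,60]
L=np.array([(.06,.015),(.06,-.015),(-.06,-.015),(-.06,.015)])
def W(v):
    a,b=np.cos(v[2]),np.sin(v[2]); return np.c_[L@np.array([[a,b],[-b,a]])+v[:2],np.full(4,v[3])]
r=least_squares(lambda v:(proj(p,W(v))-c).ravel(),[.49,-.29,.03,.06]); print('insert',r.x.round(4),r.fun.round(1))
m=np.array([(120,16),(357,16),(342,370),(140,371)])/2+[200,60]
L=L*[200/120,4]
r=least_squares(lambda v:(proj(p,W(v))-m).ravel(),[.49,-.29,.03,.027]); print('mould',r.x.round(4),r.fun.round(1))
delta([.5302,.2832,.0556],-.04)
```

```text
insert [ 0.4904 -0.2889  0.0289  0.0567] [ 0.4 -0.4 -0.5  0.1 -0.6  0.1  0.6  0.2]
mould [ 0.4907 -0.2882  0.0318  0.0264] [-0.2  0.   0.4 -0.5 -1.7  0.4  1.5  0.2]
delta mm [  74.2 -571.6  119. ] turn deg [ 0.02 -0.02  3.86]
```

The insert sits centred in the pocket with its top at about 57–60 mm, so it's on the floor. All three parts stand upright in the tray. Now I'll bring the parts back, pillar first.

Emit:
move_arm(deltas=[{"x":0.0742,"y":-0.5716,"z":0,"wx":0,"wy":0,"wz":3.86,"hand":0.5},{"x":0.0742,"y":-0.5716,"z":0,"wx":0,"wy":0,"wz":3.86,"hand":0.5},{"x":0.0742,"y":-0.5716,"z":0,"wx":0,"wy":0,"wz":3.86,"hand":0.5},{"x":0.0742,"y":-0.5716,"z":0,"wx":0,"wy":0,"wz":3.86,"hand":0.5},{"x":0.0742,"y":-0.5716,"z":0,"wx":0,"wy":0,"wz":3.86,"hand":0.5},{"x":0.0742,"y":-0.5716,"z":0,"wx":0,"wy":0,"wz":3.86,"hand":0.5},{"x":0.0742,"y":-0.5716,"z":0,"wx":0,"wy":0,"wz":3.86,"hand":0.5},{"x":0.0742,"y":-0.5716,"z":0,"wx":0,"wy":0,"wz":3.86,"hand":0.5}])

```text
time: 22.75
tool_pos: [0.5217, 0.2094, 0.1729]
tool_rot: [3.141, 0.003, -0.039]
contact_force: [1.0, -0.3, 0.7]
opening: 0.0461
```

Run:
```python
from h import *
st(); delta([.5302,.2832,.0556],-.04)
```

```text
22.75 [0.5217 0.2094 0.1729] [ 3.1407e+00  2.7000e-03 -3.9300e-02] op 0.0461 F [ 1.  -0.3  0.7]
delta mm [  5.9 -74.1 117.2] turn deg [0.05 0.15 0.04]
```

Emit:
move_arm(deltas=[{"x":0.0059,"y":-0.0741,"z":0,"wx":0,"wy":0,"wz":0,"hand":0.5},{"x":0.0059,"y":-0.0741,"z":0,"wx":0,"wy":0,"wz":0,"hand":0.5},{"x":0.0059,"y":-0.0741,"z":0,"wx":0,"wy":0,"wz":0,"hand":0.5},{"x":0.0059,"y":-0.0741,"z":0.01,"wx":0,"wy":0,"wz":0,"hand":0.5}])

```text
time: 23.25
tool_pos: [0.5314, 0.2797, 0.1644]
tool_rot: [3.141, -0.0, -0.041]
contact_force: [0.9, 0.4, -0.1]
opening: 0.0459
```

Run:
```python
from h import *
st(); delta([.5302,.2832,.0556],-.04)
```

```text
23.25 [0.5314 0.2797 0.1644] [ 3.1411e+00 -3.0000e-04 -4.0900e-02] op 0.0459 F [ 0.9  0.4 -0.1]
delta mm [ -1.4  -3.5 108.8] turn deg [ 0.03 -0.01 -0.05]
```

Emit:
move_arm(deltas=[{"x":-0.001,"y":-0.003,"z":0.05,"wx":0,"wy":0,"wz":0,"hand":0.5},{"x":-0.001,"y":-0.003,"z":0.1,"wx":0,"wy":0,"wz":0,"hand":0.5},{"x":-0.001,"y":-0.003,"z":0.1085,"wx":0,"wy":0,"wz":0,"hand":0.5},{"x":-0.001,"y":-0.003,"z":0.1085,"wx":0,"wy":0,"wz":0,"hand":0.5}])

```text
time: 23.75
tool_pos: [0.5308, 0.2832, 0.0568]
tool_rot: [3.142, -0.0, -0.041]
contact_force: [-0.8, 0.3, 0.7]
opening: 0.0457
```

Emit:
move_arm(deltas=[{"x":0,"y":0,"z":0,"wx":0,"wy":0,"wz":0,"hand":0},{"x":0,"y":0,"z":0,"wx":0,"wy":0,"wz":0,"hand":0},{"x":0,"y":0,"z":0,"wx":0,"wy":0,"wz":0,"hand":0},{"x":0,"y":0,"z":-0.05,"wx":0,"wy":0,"wz":0,"hand":0},{"x":0,"y":0,"z":-0.11,"wx":0,"wy":0,"wz":0,"hand":0},{"x":0,"y":0.01,"z":-0.15,"wx":0,"wy":0,"wz":0,"hand":0},{"x":-0.003,"y":0.07,"z":-0.15,"wx":0,"wy":0,"wz":0,"hand":0},{"x":-0.007,"y":0.13,"z":-0.15,"wx":0,"wy":0,"wz":0,"hand":0}], grip_force=30)

```text
time: 24.75
tool_pos: [0.5174, 0.1535, 0.2064]
tool_rot: [3.141, -0.0, -0.038]
contact_force: [0.6, -0.8, -2.8]
opening: 0.0254
```

Run:
```python
from h import *
st(); delta([.5054,.0266,.0608],-.04)
```

```text
24.75 [0.5174 0.1535 0.2064] [ 3.1413e+00 -3.0000e-04 -3.7700e-02] op 0.0254 F [ 0.6 -0.8 -2.8]
delta mm [ -7.2 127.2 145.7] turn deg [ 0.02 -0.02  0.13]
```

Emit:
move_arm(deltas=[{"x":-0.0035,"y":0.06,"z":0,"wx":0,"wy":0,"wz":0,"hand":0},{"x":-0.0072,"y":0.11,"z":0,"wx":0,"wy":0,"wz":0,"hand":0},{"x":-0.0072,"y":0.1272,"z":0,"wx":0,"wy":0,"wz":0.1,"hand":0},{"x":-0.0072,"y":0.1272,"z":0.05,"wx":0,"wy":0,"wz":0.1,"hand":0},{"x":-0.0072,"y":0.1272,"z":0.1,"wx":0,"wy":0,"wz":0.1,"hand":0},{"x":-0.0072,"y":0.1272,"z":0.135,"wx":0,"wy":0,"wz":0.1,"hand":0},{"x":-0.0072,"y":0.1272,"z":0.138,"wx":0,"wy":0,"wz":0.1,"hand":0},{"x":-0.0072,"y":0.1272,"z":0.138,"wx":0,"wy":0,"wz":0.1,"hand":0}])

```text
time: 25.75
tool_pos: [0.5066, 0.028, 0.0693]
tool_rot: [3.142, -0.001, -0.041]
contact_force: [-0.2, -0.2, -4.7]
opening: 0.0257
```

Run:
```python
from h import *
st(); delta([.5054,.0266,.0608],-.04)
```

```text
25.75 [0.5066 0.028  0.0693] [ 3.1416e+00 -1.3000e-03 -4.0800e-02] op 0.0257 F [-0.2 -0.2 -4.7]
delta mm [-1.2  1.4  8.5] turn deg [ 0.   -0.08 -0.05]
```

Emit:
move_arm(deltas=[{"x":-0.0012,"y":0.0012,"z":0.005,"wx":0,"wy":0,"wz":0,"hand":0},{"x":-0.0012,"y":0.0012,"z":0.0075,"wx":0,"wy":0,"wz":0,"hand":0},{"x":-0.0012,"y":0.0012,"z":0.0085,"wx":0,"wy":0,"wz":0,"hand":0},{"x":-0.0012,"y":0.0012,"z":0.009,"wx":0,"wy":0,"wz":0,"hand":0}])

```text
time: 26.25
tool_pos: [0.5054, 0.0263, 0.0617]
tool_rot: [3.141, -0.003, -0.041]
contact_force: [-4.6, -0.0, 16.1]
opening: 0.0256
```

Emit:
move_arm(deltas=[{"x":0,"y":0,"z":-0.0005,"wx":0,"wy":0,"wz":0,"hand":0.5},{"x":0,"y":0,"z":-0.0005,"wx":0,"wy":0,"wz":0,"hand":0.5},{"x":0,"y":0,"z":-0.05,"wx":0,"wy":0,"wz":0,"hand":0.5},{"x":0,"y":0,"z":-0.11,"wx":0,"wy":0,"wz":0,"hand":0.5},{"x":-0.02,"y":-0.06,"z":-0.11,"wx":0,"wy":0,"wz":0,"hand":0.5},{"x":-0.035,"y":-0.12,"z":-0.11,"wx":0,"wy":0,"wz":0,"hand":0.5},{"x":-0.0489,"y":-0.18,"z":-0.11,"wx":0,"wy":0,"wz":0,"hand":0.5},{"x":-0.0489,"y":-0.23,"z":-0.11,"wx":0,"wy":0,"wz":0,"hand":0.5}])

```text
time: 27.25
tool_pos: [0.4643, 0.2605, 0.1697]
tool_rot: [-3.141, -0.0, -0.04]
contact_force: [0.5, -0.7, 0.9]
opening: 0.046
```

Emit:
move_arm(deltas=[{"x":0,"y":-0.0276,"z":0,"wx":0,"wy":0,"wz":0,"hand":0.5},{"x":0,"y":-0.0276,"z":0,"wx":0,"wy":0,"wz":0,"hand":0.5},{"x":0,"y":-0.0276,"z":0,"wx":0,"wy":0,"wz":0,"hand":0.5}])

```text
time: 27.62
tool_pos: [0.4662, 0.2852, 0.1692]
tool_rot: [3.141, 0.0, -0.041]
contact_force: [0.0, -0.5, 0.6]
opening: 0.046
```

Run:
```python
from h import *
st(); delta([.4667,.2856,.049],-.04)
```

```text
27.62 [0.4662 0.2852 0.1692] [ 3.141e+00  4.000e-04 -4.140e-02] op 0.046 F [ 0.  -0.5  0.6]
delta mm [  0.5  -0.5 120.2] turn deg [ 0.04  0.02 -0.08]
```

Emit:
move_arm(deltas=[{"x":0.0005,"y":-0.0005,"z":0.05,"wx":0,"wy":0,"wz":0,"hand":0.5},{"x":0.0005,"y":-0.0005,"z":0.11,"wx":0,"wy":0,"wz":0,"hand":0.5},{"x":0.0005,"y":-0.0005,"z":0.12,"wx":0,"wy":0,"wz":0,"hand":0.5},{"x":0.0005,"y":-0.0005,"z":0.12,"wx":0,"wy":0,"wz":0,"hand":0.5},{"x":0.0005,"y":-0.0005,"z":0.12,"wx":0,"wy":0,"wz":0,"hand":0},{"x":0.0005,"y":-0.0005,"z":0.12,"wx":0,"wy":0,"wz":0,"hand":0},{"x":0.0005,"y":-0.0005,"z":0.12,"wx":0,"wy":0,"wz":0,"hand":0}])

```text
time: 28.5
tool_pos: [0.468, 0.2867, 0.0511]
tool_rot: [-3.14, -0.003, -0.041]
contact_force: [0.4, -1.6, 7.0]
opening: 0.0297
```

Emit:
move_arm(deltas=[{"x":0,"y":0,"z":-0.05,"wx":0,"wy":0,"wz":0,"hand":0},{"x":0,"y":0,"z":-0.11,"wx":0,"wy":0,"wz":0,"hand":0},{"x":0.002,"y":0.01,"z":-0.15,"wx":0,"wy":0,"wz":0,"hand":0},{"x":0.01,"y":0.07,"z":-0.15,"wx":0,"wy":0,"wz":0,"hand":0},{"x":0.02,"y":0.13,"z":-0.15,"wx":0,"wy":0,"wz":0,"hand":0},{"x":0.03,"y":0.19,"z":-0.15,"wx":0,"wy":0,"wz":0,"hand":0},{"x":0.04,"y":0.25,"z":-0.15,"wx":0,"wy":0,"wz":0,"hand":0},{"x":0.0487,"y":0.305,"z":-0.15,"wx":0,"wy":0,"wz":0,"hand":0}])

```text
time: 29.5
tool_pos: [0.5026, -0.0223, 0.1996]
tool_rot: [3.142, -0.0, -0.042]
contact_force: [1.5, 0.8, -2.5]
opening: 0.0298
```

Emit:
move_arm(deltas=[{"x":0,"y":0.0185,"z":0.0,"wx":0,"wy":0,"wz":0,"hand":0},{"x":0,"y":0.0185,"z":0.03,"wx":0,"wy":0,"wz":0,"hand":0},{"x":0,"y":0.0185,"z":0.09,"wx":0,"wy":0,"wz":0,"hand":0},{"x":0,"y":0.0185,"z":0.13,"wx":0,"wy":0,"wz":0,"hand":0},{"x":0,"y":0.0185,"z":0.14,"wx":0,"wy":0,"wz":0,"hand":0},{"x":0,"y":0.0185,"z":0.14,"wx":0,"wy":0,"wz":0,"hand":0}])

```text
time: 30.25
tool_pos: [0.5025, -0.0385, 0.0598]
tool_rot: [3.142, -0.0, -0.041]
contact_force: [0.6, -0.4, -3.4]
opening: 0.0295
```

Run:
```python
from h import *
st(); delta([.5025,-.0394,.054],-.04)
```

```text
30.25 [ 0.5025 -0.0385  0.0598] [ 3.1416e+00 -1.0000e-04 -4.0800e-02] op 0.0295 F [ 0.6 -0.4 -3.4]
delta mm [0.1 0.9 5.8] turn deg [ 0.   -0.   -0.04]
```

Emit:
move_arm(deltas=[{"x":0,"y":0.0007,"z":0.004,"wx":0,"wy":0,"wz":0,"hand":0},{"x":0,"y":0.0007,"z":0.0055,"wx":0,"wy":0,"wz":0,"hand":0},{"x":0,"y":0.0007,"z":0.006,"wx":0,"wy":0,"wz":0,"hand":0},{"x":0,"y":0.0007,"z":0.006,"wx":0,"wy":0,"wz":0,"hand":0}])

```text
time: 30.75
tool_pos: [0.5031, -0.0398, 0.0551]
tool_rot: [3.141, -0.003, -0.041]
contact_force: [-1.1, -0.3, 5.5]
opening: 0.03
```

Emit:
move_arm(deltas=[{"x":0,"y":0,"z":0,"wx":0,"wy":0,"wz":0,"hand":0.5},{"x":0,"y":0,"z":0,"wx":0,"wy":0,"wz":0,"hand":0.5},{"x":0,"y":0,"z":-0.05,"wx":0,"wy":0,"wz":0,"hand":0.5},{"x":0,"y":0,"z":-0.11,"wx":0,"wy":0,"wz":0,"hand":0.5},{"x":-0.02,"y":-0.055,"z":-0.11,"wx":0,"wy":0,"wz":0,"hand":0.5},{"x":-0.04,"y":-0.112,"z":-0.11,"wx":0,"wy":0,"wz":0,"hand":0.5},{"x":-0.06,"y":-0.17,"z":-0.11,"wx":0,"wy":0,"wz":0,"hand":0.5},{"x":-0.08,"y":-0.228,"z":-0.11,"wx":0,"wy":0,"wz":0,"hand":0.5}])

```text
time: 31.75
tool_pos: [0.4311, 0.1932, 0.1637]
tool_rot: [-3.141, -0.001, -0.042]
contact_force: [1.5, 0.4, -0.4]
opening: 0.0462
```

Emit:
move_arm(deltas=[{"x":-0.02,"y":-0.057,"z":0,"wx":0,"wy":0,"wz":0,"hand":0.5},{"x":-0.033,"y":-0.0955,"z":0,"wx":0,"wy":0,"wz":0,"hand":0.5},{"x":-0.033,"y":-0.0955,"z":0,"wx":0,"wy":0,"wz":0,"hand":0.5},{"x":-0.033,"y":-0.0955,"z":0,"wx":0,"wy":0,"wz":0,"hand":0.5}])

```text
time: 32.25
tool_pos: [0.4027, 0.2879, 0.1633]
tool_rot: [3.141, 0.0, -0.041]
contact_force: [-0.4, 0.1, 0.4]
opening: 0.0463
```

Run:
```python
from h import *
st(); delta([.4029,.2882,.049],-.04)
```

```text
32.25 [0.4027 0.2879 0.1633] [ 3.141   0.     -0.0409] op 0.0463 F [-0.4  0.1  0.4]
delta mm [  0.2  -0.4 114.3] turn deg [ 0.03  0.   -0.05]
```

Emit:
move_arm(deltas=[{"x":0,"y":-0.0003,"z":0.05,"wx":0,"wy":0,"wz":0,"hand":0.5},{"x":0,"y":-0.0003,"z":0.105,"wx":0,"wy":0,"wz":0,"hand":0.5},{"x":0,"y":-0.0003,"z":0.114,"wx":0,"wy":0,"wz":0,"hand":0.5},{"x":0,"y":-0.0003,"z":0.114,"wx":0,"wy":0,"wz":0,"hand":0.5},{"x":0,"y":-0.0003,"z":0.114,"wx":0,"wy":0,"wz":0,"hand":0},{"x":0,"y":-0.0003,"z":0.114,"wx":0,"wy":0,"wz":0,"hand":0},{"x":0,"y":-0.0003,"z":0.114,"wx":0,"wy":0,"wz":0,"hand":0}])

```text
time: 33.12
tool_pos: [0.4035, 0.2889, 0.0508]
tool_rot: [-3.141, -0.002, -0.041]
contact_force: [-0.7, -1.5, 8.6]
opening: 0.0279
```

Emit:
move_arm(deltas=[{"x":0,"y":0,"z":-0.05,"wx":0,"wy":0,"wz":0,"hand":0},{"x":0,"y":0,"z":-0.11,"wx":0,"wy":0,"wz":0,"hand":0},{"x":0.003,"y":0.01,"z":-0.15,"wx":0,"wy":0,"wz":0,"hand":0},{"x":0.02,"y":0.068,"z":-0.15,"wx":0,"wy":0,"wz":0,"hand":0},{"x":0.037,"y":0.126,"z":-0.15,"wx":0,"wy":0,"wz":0,"hand":0},{"x":0.054,"y":0.184,"z":-0.15,"wx":0,"wy":0,"wz":0,"hand":0},{"x":0.071,"y":0.242,"z":-0.15,"wx":0,"wy":0,"wz":0,"hand":0},{"x":0.088,"y":0.3,"z":-0.15,"wx":0,"wy":0,"wz":0,"hand":0}])

```text
time: 34.12
tool_pos: [0.478, -0.0165, 0.1995]
tool_rot: [-3.141, -0.0, -0.041]
contact_force: [0.7, 0.1, -3.0]
opening: 0.0281
```

Emit:
move_arm(deltas=[{"x":0.016,"y":0.055,"z":0.0,"wx":0,"wy":0,"wz":0,"hand":0},{"x":0.0242,"y":0.0897,"z":0,"wx":0,"wy":0,"wz":0,"hand":0},{"x":0.0242,"y":0.0897,"z":0.03,"wx":0,"wy":0,"wz":0,"hand":0},{"x":0.0242,"y":0.0897,"z":0.09,"wx":0,"wy":0,"wz":0,"hand":0},{"x":0.0242,"y":0.0897,"z":0.13,"wx":0,"wy":0,"wz":0,"hand":0},{"x":0.0242,"y":0.0897,"z":0.14,"wx":0,"wy":0,"wz":0,"hand":0},{"x":0.0242,"y":0.0897,"z":0.14,"wx":0,"wy":0,"wz":0,"hand":0}])

```text
time: 35.0
tool_pos: [0.4989, -0.1054, 0.0598]
tool_rot: [3.142, -0.0, -0.041]
contact_force: [-0.9, 0.4, -2.3]
opening: 0.0278
```

Run:
```python
from h import *
st(); delta([.4993,-.1057,.054],-.04)
```

```text
35.0 [ 0.4989 -0.1054  0.0598] [ 3.1415e+00 -1.0000e-04 -4.1200e-02] op 0.0278 F [-0.9  0.4 -2.3]
delta mm [0.4 0.3 5.8] turn deg [ 0.   -0.   -0.07]
```

Emit:
move_arm(deltas=[{"x":0.0003,"y":0.0003,"z":0.004,"wx":0,"wy":0,"wz":0,"hand":0},{"x":0.0003,"y":0.0003,"z":0.0055,"wx":0,"wy":0,"wz":0,"hand":0},{"x":0.0003,"y":0.0003,"z":0.006,"wx":0,"wy":0,"wz":0,"hand":0},{"x":0.0003,"y":0.0003,"z":0.006,"wx":0,"wy":0,"wz":0,"hand":0}])

```text
time: 35.5
tool_pos: [0.4997, -0.106, 0.0548]
tool_rot: [3.141, -0.002, -0.041]
contact_force: [-1.1, 0.0, 5.9]
opening: 0.0276
```

Emit:
move_arm(deltas=[{"x":0,"y":0,"z":0,"wx":0,"wy":0,"wz":0,"hand":0.5},{"x":0,"y":0,"z":0,"wx":0,"wy":0,"wz":0,"hand":0.5},{"x":0,"y":0,"z":-0.05,"wx":0,"wy":0,"wz":0,"hand":0.5},{"x":0,"y":0,"z":-0.1,"wx":0,"wy":0,"wz":0,"hand":0.5},{"x":-0.02,"y":-0.04,"z":-0.15,"wx":0,"wy":0,"wz":0,"hand":0.5},{"x":-0.02,"y":-0.07,"z":-0.19,"wx":0,"wy":0,"wz":0,"hand":0.5},{"x":-0.02,"y":-0.07,"z":-0.19,"wx":0,"wy":0,"wz":0,"hand":0.5},{"x":-0.02,"y":-0.07,"z":-0.19,"wx":0,"wy":0,"wz":0,"hand":0.5}])

```text
time: 36.5
tool_pos: [0.4815, -0.035, 0.2428]
tool_rot: [3.141, 0.001, -0.041]
contact_force: [-0.6, 0.1, -0.8]
opening: 0.0461
```

Run:
```python
from h import *
import pickle
st(); p=viewer.camera_params('wrist'); im=viewer.read_camera('wrist')[:,:,::-1]; t=viewer.read_camera('top')[:,:,::-1]; s=viewer.read_camera('scene')[:,:,::-1]
pickle.dump(p,open('pics/w8.pkl','wb')); cv2.imwrite('pics/w8f.png',im); cv2.imwrite('pics/top8.png',t); cv2.imwrite('pics/scene8.png',s)
print(proj(p,[[.505,.0265,.008],[.499,-.106,.008],[.537,-.041,.014]]).round())
cv2.imwrite('pics/w8.png',cv2.resize(im[60:190,220:420],None,fx=4,fy=4,interpolation=cv2.INTER_CUBIC))
```

```text
36.5 [ 0.4815 -0.035   0.2428] [ 3.1413e+00  7.0000e-04 -4.0900e-02] op 0.0461 F [-0.6  0.1 -0.8]
[[277. 151.]
 [371. 152.]
 [324. 126.]]
```

View pics/w8.png

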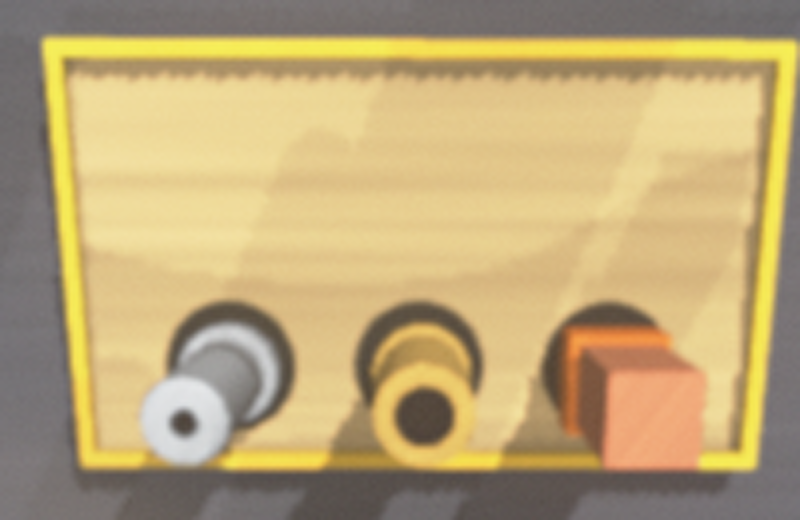

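View pics/scene8.png

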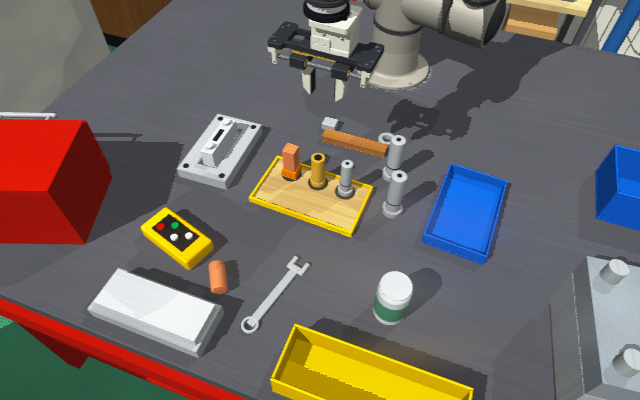

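Run:
```python
from h import *
import pickle
from scipy.optimize import least_squares
p=pickle.load(open('pics/w8.pkl','rb')); T=lambda c:np.array([220,60])+(np.array(c)+.5)/4-.5
def fit(sx,sy,z,c,x0):
    L=np.array([(sx,sy),(sx,-sy),(-sx,-sy),(-sx,sy)])/2
    W=lambda v:np.c_[L@np.array([[np.cos(v[2]),np.sin(v[2])],[-np.sin(v[2]),np.cos(v[2])]])+v[:2],np.full(4,z)]
    r=least_squares(lambda v:(proj(p,W(v))-c).ravel(),x0); print(r.x.round(4),r.fun.round(1)); return r.x
v=fit(.14,.24,.014,T([(42,39),(797,41),(756,470),(81,469)]),[.537,-.04,-.04])
e=fit(.028,.028,.088,T([(606,368),(706,370),(697,468),(604,467)]),[.5,-.1,-.04])
c,s=np.cos(v[2]),np.sin(v[2])
for n,q,y in(('pillar',ray(p,T((184,421)),.098),.066),('bush',ray(p,T((425,416)),.088),0),('elec',e[:2],-.066)):
    ring=v[:2]+[c*-.035-s*y,s*-.035+c*y]; print(n,q.round(4),'ring',ring.round(4),'err mm',((q-ring)*1000).round(1))
st()
```

```text
[ 0.5369 -0.0413 -0.0421] [ 0.3  0.4 -0.1  0.2 -0.5 -0.4  0.2 -0.4]
[ 0.4974 -0.1059 -0.0431] [ 0.2  0.4  0.1 -0.   0.3 -0.3 -0.7 -0.1]
pillar [0.5042 0.0255] ring [0.5047 0.0261] err mm [-0.5 -0.5]
bush [ 0.5009 -0.041 ] ring [ 0.5019 -0.0399] err mm [-1.  -1.2]
elec [ 0.4974 -0.1059] ring [ 0.4991 -0.1058] err mm [-1.7 -0.1]
36.65 [ 0.4813 -0.0354  0.242 ] [-3.1413e+00  2.8000e-03 -4.2300e-02] op 0.0456 F [-0.1  0.8  0.4]
```

Each part is within about 2 mm of its ring centre and upright. In the scene view the insert is in the pocket, the tin hasn't moved and the robot touches nothing, so I'm handing in.

```bash
python3 -c "
from h import *
print(robot.hand_in())"
```

```text
the job is handed in; nothing more can be done
None
```

The job is done and handed in at about 37 s of the 138 s allowed. The pillar, bush and electrode went into the blue tray. The insert then went into the mould pocket, and the three parts went back to their own rings.

- **Parts on rings:** in the final wrist-camera check the offsets from the ring centres were about 0.7 mm for the pillar, 1.6 mm for the bush and 1.7 mm for the electrode. That is within the roughly 2 mm camera calibration. All three are upright, and none fell over in any picture.
- **Insert:** it measured centred in the pocket to about 1 mm and square to the plate. Its top read 57 mm against 60 mm expected on the floor. I put the difference down to image error, since I had felt floor contact before letting go.
- **Everything else:** by eye, the tin and the two look-alike pillars stand where they were. The gripper was clear of everything at hand-in.
- **Forces:** in the readings after each move, the largest force was about 17 N, while setting down the pillar. I did not see the peaks during the moves.

One scripted ring measurement failed at first because its brightness threshold was wrong. After correcting it, the ring positions agreed with the first fit to about 1 mm.

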